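# Jog the pebble mixing pot with its bayonet lid

### The arm

A 6-joint arm with a two-finger parallel gripper is mounted at the origin on the work surface. World frame = base frame: x ahead of the robot, y to its left, z up, the work surface at z = 0. Lengths are in m, angles in rad, forces in N, time in s.
With the tool pointing down it reaches from about 0.375 to 0.9 m from the base axis. Payload 3.1 kg.
Tool frame: the origin (TCP) lies at the very end of the fingers, on their centre line; the grasp point (between the pads) lies 19 mm behind it (manip.pinch_z is the distance from the TCP to the grasp point, in m); z points along the fingers, y is the direction in which the jaws open and shut (so a half turn about z gives the same grasp; the last joint's range is limited). The gripper opens to 85 mm and grips with 20 to 120 N. Pads are 22 mm wide; open, the fingers measure 114 mm over their backs; the gripper's body (76 mm by 85 mm) begins 54 mm behind the grasp point. The pads swing forward as they close: fully open they stand 13 mm farther back than shut.
Start: joints at [1.115, 0.527, 1.433, -0, 1.181, -0.178], TCP at [0.171, 0.601, 0.231] pointing down, gripper open.
Joint ranges: [-3.08, 3.08], [-0.75, 2.2], [0.22, 2.44], [-1.43, 4.57], [0, 2.65], [-2.85, 2.85]. Speed limits (rad/s): [2.79, 2.79, 3.14, 3.14, 3.14, 3.14].

### API

Orientations are given as a rotation vector (axis times angle).
In Python, from rig import monitor, read_camera, calibration, close_job, manip gives the robot as it stands.
- The arm moves only by the shell command python3 -m jog 'ROWS' [FORCE]. ROWS is a JSON object of lists of equal length, an entry for each row: "twist": the turn, a rotation vector about the tool's x, y, z in rad, a list of three; "slide": the shift along the tool's x, y, z in m, a list of three; "gripper": the gripper command: -1 is shut, 1 is fully open, values between are in proportion. A call has 1 to 20 rows; each row is the pose to reach, as a shift and turn from the pose commanded when the call began, along the tool's axes at that moment; what a row does not reach only later rows make up. A row lasts 1/8 s, in which the tool goes at most 62.5 mm and 10.7 degrees, less where a joint would pass 70% of its speed; a pose out of reach is approached as far as the arm can. A call with a gripper value outside its range is refused whole. The fingers move at their own pace and stop on an object; FORCE is the grip in N (left out, the last holds). Time passes only in rows, so rows that repeat a pose let the fingers close. It gives the time, the measured TCP pose, the force and the opening at its end, in the units of the state.
- monitor.state(): the state, without advancing time (a new reading comes with each control period).
- read_camera(name): name is "scene" or "top" or "wrist"; returns (picture, depth): 384x512x3 uint8, blue, green, red; 384x512 float32, m along the optical axis (not along the pixel's ray), 0 where there is no reading.
- calibration(name): a dict with "fx", "fy", "cx", "cy" (pixels), "R" (3x3) and "t" (3): a world point X has camera coordinates R X + t. Camera axes: x right, y down, z forward; pixel columns grow to the right and rows downward; lengths in m; the calibration is good to about 2 mm. A picture is of the moment at which its call begins: read the wrist's pose just before it. calibration takes no time and is no camera call; for the wrist camera it gives the pose at the moment of the call.
- close_job(): hands the job in, once; it reports no verdict.
The state is a dict: "clock": time; "q": joint angles; "dq": joint speeds; "effort": joint torques, N m; "tool_pos": TCP position; "eef_rot": TCP orientation; "ft_force": force on the tool from outside, world axes, zero at the start; "wrist_torque": the same for the moment, N m; "opening": finger opening in m.
Only numpy, scipy, OpenCV 4.12 (cv2) and the standard library are available. Lean on these libraries where they do the work, as an engineer would, in place of code of your own. Each camera call takes 0.05 s, during which the arm holds its last target.

### The job

Put the orange bayonet lid on the mixing pot so that its two lugs drop fully through the gaps at the white marks, then twist it clockwise (seen from above) half-way to the lock, so that its white pointers stand at the yellow marks; never let it go on to the click at the red marks. The lid is sprung back and the pot jogs only while it is held there, so finish still gripping the lid, holding it steady at the yellow marks, and leave the mould, the tub and the brush where they are.

Things in the scene. Friction and masses are not known exactly. Their poses are not given: they have to be found in the camera images.
- lid_grip (a point): Centre of the grip bar of the loose orange bayonet lid, 48 mm above the lid's underside. z up, x along the bar. The bar is 76 mm long (x), 18 mm thick (y: pinch it here) and stands from 24 to 64 mm above the underside, on a round cap of radius 48 mm (16 to 24 mm up) with a white pointer at each end of the bar. The lid starts on the bench, right way up.
- lid: The same lid (about 180 g); origin at the centre of its underside, axes as lid_grip. Under the cap a grey plug (radius 36 mm, 0 to 16 mm up); from its foot two steel lugs, 16 mm wide, 6 mm thick, stick out to 47 mm from the axis at +x and -x, straight under the pointers. It looks and works the same after a half turn.
- pot_seat (a point): Point on the pot's axis where the seated lid's underside rests: 90 mm above the bench, 13.5 mm below the rim; a seated lid's grip centre is 48 mm above it. z up, x points at a white rim mark (the other is at -x). The lid enters with its x along this x or opposite. Yellow marks lie 45, red ones 90 degrees clockwise (from above) of the white.
- pot: Fixed grey mixing pot, origin under its centre, axes as pot_seat: outer radius 62 mm, height 104 mm, green round foot of radius 85 mm. A steel collar at the rim (bore radius 39 mm) has a gap 21 mm wide at each white mark, reaching to 51 mm from the axis, for the lid's lugs: play 3 mm sideways, 2.5 mm each side of a lug.
- carrier (a joint): Turn of the sprung ring in the pot that carries the lid's lugs between brass pins and turns with the lid (play 0.05 rad each way). 0 = white marks (its spring keeps it there), grows clockwise from above, 0.785 rad = yellow marks; lock balls are felt from about 0.95, lock stop at 1.6. Spring torque 0.02 N m at 0, 0.11 N m at 0.785; let go, it turns back.
- mould: Bystander: black six-sided rubber mould, 170 mm across corners, 30 mm high, with cast stones in it. Origin under its centre.
- tub: Bystander: closed yellow pigment tub, 62 mm in diameter, 78 mm high. Origin under its centre.
- brush: Bystander: flat paint brush lying on the bench, about 0.2 m long. Origin under its middle.
There are look-alikes about, which are no part of the job. There is more than one size of the lid; the job needs the middle-sized.

How it is judged:
By the outcome, as a careful person would: the job done as asked, in the order asked, and still so for the second after the job is handed in, while the arm keeps its last pose, push and grip.
It also fails if it takes over 42 s, if anything falls off the work surface, if the arm or the gripper's body presses on something with over 40 N, if the wrist force passes 120 N, or if a joint passes its speed limit or range.

## Working session

There is one attempt and no reset: what is moved stays moved. The work goes in short steps, Python scripts to look and compute and a shell command to move; the robot and the scene stay as the last step left them, time stands still between calls to the robot, and variables do not carry over. Pictures are saved under pics/ and viewed, and the job is handed in when it is done.

```bash
mkdir -p pics; ls
python3 - <<'E'
from rig import monitor, read_camera, calibration, manip
import cv2, numpy as np
print(monitor.state()); print(manip)
for n in ["scene","top"]:
    p,d=read_camera(n); cv2.imwrite(f"pics/{n}0.png",p); np.save(f"pics/{n}0.npy",d); c=calibration(n); print(n,c)
E
```

```text
pics
{'clock': 0.0, 'q': array([ 1.11548059e+00,  5.28436032e-01,  1.43392733e+00, -1.26627653e-05,
        1.18138534e+00, -1.78481506e-01]), 'dq': array([ 7.33440901e-05, -4.82073025e-04,  7.96301340e-04, -5.09818969e-04,
       -7.48593014e-04,  6.02617002e-04]), 'effort': array([ 9.86930463e-04, -4.42346442e+01, -1.78027582e+01, -1.90784258e-04,
        8.30252218e-03, -1.24035139e-05]), 'tool_pos': array([0.17045993, 0.60055221, 0.23034417]), 'eef_rot': array([-0.43336406, -3.1108903 ,  0.00322314]), 'ft_force': array([-0.07568619, -0.44843164, -1.57883694]), 'wrist_torque': array([ 0.02190861,  0.01141873, -0.04663679]), 'opening': 0.08596349472155651}
<Robot object at 0x7fef0bbb7a10>
scene {'fx': 408.9679157363355, 'fy': 408.9679157363355, 'cx': 257.42173562358784, 'cy': 190.51255280546474, 'R': array([[ 0.4420424 ,  0.89681486, -0.01793379],
       [ 0.52565695, -0.27519454, -0.80495512],
       [-0.72683099,  0.34639727, -0.59306462]]), 't': array([-0.33753219, -0.19973679,  1.36967419])}
top {'fx': 368.8336654292252, 'fy': 368.8336654292252, 'cx': 256.4288197450169, 'cy': 190.85906648242468, 'R': array([[ 0.02227314, -0.99967975,  0.01201295],
       [-0.98235675, -0.02411575, -0.18545524],
       [ 0.18568554, -0.00767033, -0.98257928]]), 't': array([0.09128123, 0.58437781, 0.82032066])}
```

View pics/scene0.png

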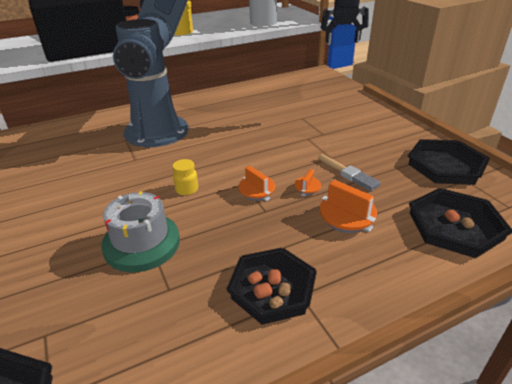

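View pics/top0.png

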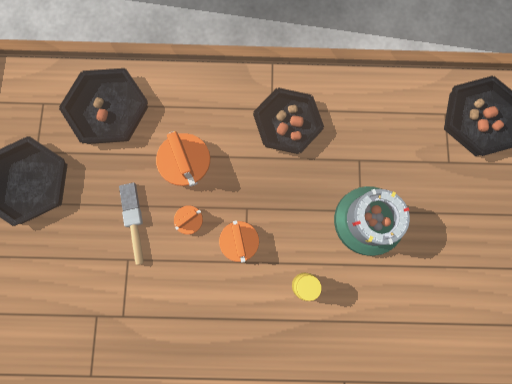

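Candidate lids in the top view are (183,159), (188,220) and (239,241). By size, the middle one is (239,241). I'll check that with radii and an enlarged crop.

```bash
cat > h.py <<'E'
import numpy as np, cv2
def ray(c,uv,z):
    """pixels -> world points on plane z"""
    uv=np.atleast_2d(np.asarray(uv,float)); d=np.c_[(uv[:,0]-c['cx'])/c['fx'],(uv[:,1]-c['cy'])/c['fy'],np.ones(len(uv))]
    R=np.asarray(c['R']);t=np.asarray(c['t']); o=-R.T@t; w=d@R
    return o+w*((z-o[2])/w[:,2])[:,None]
def cloud(c,d):
    v,u=np.mgrid[:d.shape[0],:d.shape[1]]
    P=np.stack([(u-c['cx'])/c['fx']*d,(v-c['cy'])/c['fy']*d,d],-1)
    return (P-np.asarray(c['t']))@np.asarray(c['R'])
E
python3 - <<'E'
from h import *
from rig import calibration
c=calibration("top"); p=cv2.imread("pics/top0.png"); d=np.load("pics/top0.npy")
W=cloud(c,d); hsv=cv2.cvtColor(p,cv2.COLOR_BGR2HSV)
m=((hsv[...,0]<14)&(hsv[...,1]>200)&(hsv[...,2]>150)).astype(np.uint8)
n,l,s,ct=cv2.connectedComponentsWithStats(m)
for i in range(1,n):
    if s[i,4]>100:
        w=W[l==i]; zc=np.median(w[:,2]); 
        print(s[i],ct[i],'med z',zc,'max',w[:,2].max(),'mean',w.mean(0), 'ext',np.ptp(w,axis=0))
a=cv2.resize(p[120:280,150:310],None,fx=3,fy=3,interpolation=cv2.INTER_CUBIC)
b=cv2.resize(p[180:260,330:420],None,fx=5.3,fy=6,interpolation=cv2.INTER_CUBIC)[:480]
b=cv2.resize(p[180:260,330:420],(300,267),interpolation=cv2.INTER_CUBIC); b=cv2.copyMakeBorder(b,0,213,0,0,0)
cv2.imwrite("pics/crop.png",np.hstack([a,b]))
E
```

```text
(no output)
```

View pics/crop.png

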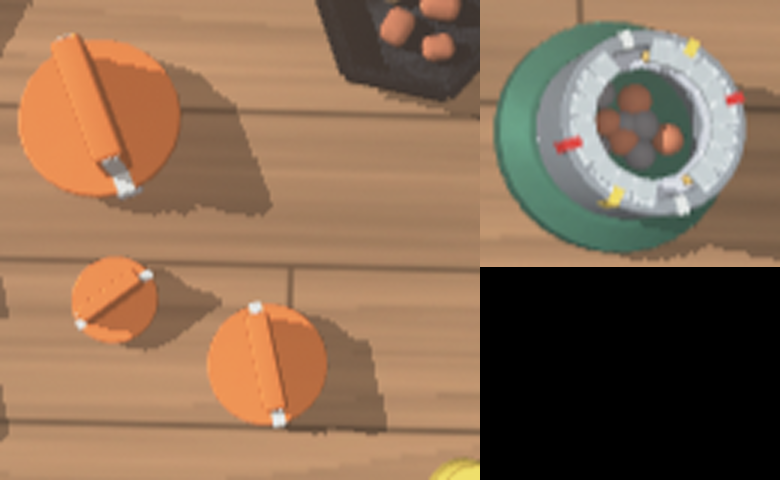

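Run:
```python
from h import *
from rig import calibration
c=calibration("top"); p=cv2.imread("pics/top0.png"); d=np.load("pics/top0.npy")
W=cloud(c,d); hsv=cv2.cvtColor(p,cv2.COLOR_BGR2HSV)
print(hsv[241,230],hsv[160,170])
m=((hsv[...,0]<14)&(hsv[...,1]>165)&(hsv[...,2]>120)).astype(np.uint8)
n,l,s,ct=cv2.connectedComponentsWithStats(m)
for i in range(1,n):
    if s[i,4]>150:
        w=W[l==i]; k=(w[:,2]<np.median(w[:,2])+.012)
        pts=w[k][:,:2].astype(np.float32); cc,r=cv2.minEnclosingCircle(pts)
        print(s[i],ct[i].round(1),'z pct',np.percentile(w[:,2],[5,50,95]).round(4),'circle',cc,r)
        wh=(hsv[...,1]<50)&(hsv[...,2]>190)
        y,x=np.where(wh); k=np.hypot(x-ct[i][0],y-ct[i][1])<35
        if k.any():
            mm=np.zeros_like(m); mm[y[k],x[k]]=1
            n2,l2,s2,c2=cv2.connectedComponentsWithStats(mm)
            for j in range(1,n2):print('   white',s2[j,4],c2[j],W[l2==j].mean(0).round(4))
# pot
dist=(abs(W[...,2]-.104)<.006)
y,x=np.where(dist); k=(x>330)&(x<420)&(y>170)&(y<260); w=W[y[k],x[k]]
print('rim',len(w),cv2.minEnclosingCircle(w[:,:2].astype(np.float32)),np.median(w[:,2]))
for nm,mk in dict(y=(abs(hsv[...,0].astype(int)-27)<6)&(hsv[...,1]>140),r=((hsv[...,0]<5)|(hsv[...,0]>175))&(hsv[...,1]>170),w=(hsv[...,1]<20)&(hsv[...,2]>215)).items():
    mm=mk.astype(np.uint8); mm[:, :340]=0; mm[:185]=0; mm[250:]=0; mm[:,415:]=0
    n2,l2,s2,c2=cv2.connectedComponentsWithStats(mm)
    for j in range(1,n2):
        if s2[j,4]>3: print(nm,s2[j,4],c2[j].round(1),ray(c,c2[j],.104).round(4))
```

```text
[ 12 164 238] [ 12 164 236]
[172 132  18  48 205] [181.3 155.5] z pct [0.0342 0.089  0.0913] circle (0.660155713558197, 0.2915613055229187) 0.05086963251233101
   white 22 [190.68181818 181.59090909] [0.6048 0.2651 0.0345]
[179 135  30  42 559] [194.4 152.7] z pct [0.0308 0.0336 0.0362] circle (0.6726911664009094, 0.27108436822891235) 0.05863335356116295
   white 22 [190.68181818 181.59090909] [0.6048 0.2651 0.0345]
rim 1391 ((0.5242455005645752, -0.1734320968389511), 0.06307781487703323) 0.10388996886761293
y 6 [392.8 193.5] [[ 0.5741 -0.2003  0.104 ]]
y 9 [369.6 239.1] [[ 0.4713 -0.1445  0.104 ]]
r 7 [405.9 209.4] [[ 0.5388 -0.2277  0.104 ]]
r 9 [355.8 223. ] [[ 0.506  -0.1152  0.104 ]]
w 11 [373.9 191.6] [[ 0.5773 -0.1579  0.104 ]]
w 6 [360.7 203.5] [[ 0.5497 -0.1273  0.104 ]]
w 4 [399.5 201. ] [[ 0.5575 -0.2145  0.104 ]]
w 6 [366.  203.5] [[ 0.55   -0.1393  0.104 ]]
w 41 [396.  216.2] [[ 0.523  -0.2049  0.104 ]]
w 4 [357.5 212. ] [[ 0.5305 -0.1197  0.104 ]]
w 5 [399.4 210.8] [[ 0.5354 -0.2132  0.104 ]]
w 7 [405.7 213.6] [[ 0.5295 -0.2269  0.104 ]]
w 4 [361.8 215. ] [[ 0.524 -0.129  0.104]]
w 6 [400.  223.2] [[ 0.5079 -0.2131  0.104 ]]
w 7 [360.6 226.4] [[ 0.4986 -0.1256  0.104 ]]
w 7 [404.1 226.6] [[ 0.5006 -0.2219  0.104 ]]
w 6 [370.3 232.2] [[ 0.4865 -0.1467  0.104 ]]
w 17 [377.5 237.7] [[ 0.4748 -0.162   0.104 ]]
w 14 [387.7 234.6] [[ 0.482  -0.1848  0.104 ]]
w 4 [397.5 235.5] [[ 0.4806 -0.2062  0.104 ]]
w 13 [390.2 240.7] [[ 0.469  -0.1897  0.104 ]]
```

Run:
```python
from h import *
from rig import calibration
c=calibration("top"); p=cv2.imread("pics/top0.png"); d=np.load("pics/top0.npy")
W=cloud(c,d); hsv=cv2.cvtColor(p,cv2.COLOR_BGR2HSV)
for (u,v,R) in [(183,159,30),(188,220,18),(239,241,24)]:
    y,x=np.mgrid[:384,:512]; near=np.hypot(x-u,y-v)<R
    z=W[...,2]; o=near&(hsv[...,0]<16)&(hsv[...,1]>140)&(z>.008)
    w=W[o]; zt=np.percentile(w[:,2],98); capz=np.median(w[:,2])
    cap=w[abs(w[:,2]-capz)<.004]; cc,r=cv2.minEnclosingCircle(cap[:,:2].astype(np.float32))
    bar=w[w[:,2]>capz+.025]
    print((u,v),'ztop',zt,'cap z',capz,'circle',np.round(cc,4),r)
    if len(bar)>3:
        b=bar[:,:2]; rect=cv2.minAreaRect(b.astype(np.float32)); _,_,vt=np.linalg.svd(b-b.mean(0)); print('  bar n',len(b),rect,np.degrees(np.arctan2(vt[0,1],vt[0,0])))
    wh=near&(hsv[...,1]<60)&(hsv[...,2]>170)&(z>.008); n2,l2,s2,c2=cv2.connectedComponentsWithStats(wh.astype(np.uint8))
    for j in range(1,n2):print('   white',s2[j,4],c2[j].round(1),W[l2==j].mean(0).round(4), ray(c,c2[j],capz).round(4))
```

```text
(183, 159) ztop 0.09109655300862991 cap z 0.03425306839222141 circle [0.6635 0.2886] 0.06678194552659988
  bar n 502 ((0.5580962896347046, 0.22167180478572845), (0.3515447676181793, 0.03804149106144905), 32.313697814941406) -148.70227865510208
   white 1 [185. 173.] [0.6134 0.2699 0.0878] [[0.6259 0.2802 0.0343]]
   white 1 [188. 172.] [0.616  0.2633 0.0872] [[0.6286 0.273  0.0343]]
   white 27 [190.6 181.5] [0.6052 0.2656 0.0337] [[0.6051 0.2655 0.0343]]
   white 1 [193. 179.] [0.6114 0.2599 0.0342] [[0.6114 0.2599 0.0343]]
(188, 220) ztop 0.04848285451994163 cap z 0.018555133665648517 circle [0.515  0.2698] 0.034911174327135086
  bar n 129 ((0.48260557651519775, 0.19364222884178162), (0.20041011273860931, 0.05057089775800705), 66.67628479003906) 62.85275688542888
   white 10 [198.5 211.2] [0.5349 0.2449 0.0179] [[0.5349 0.2448 0.0186]]
   white 5 [176.2 227.4] [0.4942 0.2966 0.0182] [[0.4942 0.2965 0.0186]]
(239, 241) ztop 0.06598706986309129 cap z 0.024841802007837973 circle [0.4658 0.1446] 0.047653671354055405
  bar n 260 ((0.457273930311203, 0.14064207673072815), (0.09125939756631851, 0.026083005592226982), 21.72519874572754) -164.28876910346455
   white 11 [234.6 221.9] [0.5097 0.1554 0.0289] [[0.5101 0.1555 0.0248]]
   white 18 [242.4 258.9] [0.4228 0.1342 0.0275] [[0.4228 0.1343 0.0248]]
```

Middle lid confirmed: (239,241), cap radius 48 mm, cap top at z 24 mm. It sits at about (0.466,0.145) with its bar at about 13.6°. The others have radii of 67 and 35 mm. The pot is at about (0.5235,-0.173), white marks at 16.4°. Next I'll work out the move.

```bash
cat > go.py <<'E'
import sys, numpy as np
from scipy.spatial.transform import Rotation as Ro
from rig import monitor
def plan(x,y,z,yaw):
    """yaw = world angle (deg) of tool y axis, tool down"""
    s=monitor.state(); R0=Ro.from_rotvec(s['eef_rot'])
    a=np.radians(yaw); Y=[np.cos(a),np.sin(a),0]; Z=[0,0,-1]; X=np.cross(Y,Z)
    Rt=Ro.from_matrix(np.c_[X,Y,Z])
    sl=R0.inv().apply(np.array([x,y,z])-s['tool_pos']); tw=(R0.inv()*Rt).as_rotvec()
    print('pos',s['tool_pos'].round(4),'yaw',np.degrees(np.arctan2(*R0.as_matrix()[[1,0],1])).round(2),'q',s['q'].round(3),'t',round(s['clock'],2))
    print('twist',tw.round(4).tolist(),'slide',sl.round(4).tolist())
if __name__=="__main__": plan(*map(float,sys.argv[1:5]))
E
python3 go.py 0.466 0.1447 0.23 103.6
```

```text
pos [0.1705 0.6006 0.2304] yaw 74.14 q [ 1.116  0.528  1.434  0.     1.181 -0.178] t 0.1
twist [-0.0018, -0.0009, -0.5142] slide [-0.4089, -0.3578, 0.001]
```

```bash
python3 -m jog '{"twist":[[0,0,-0.17],[0,0,-0.34],[0,0,-0.514],[0,0,-0.514],[0,0,-0.514],[0,0,-0.514],[0,0,-0.514],[0,0,-0.514],[0,0,-0.514],[0,0,-0.514],[0,0,-0.514],[0,0,-0.514]],"slide":[[-0.041,-0.036,0],[-0.082,-0.072,0],[-0.123,-0.107,0],[-0.164,-0.143,0],[-0.205,-0.179,0],[-0.245,-0.215,0],[-0.286,-0.25,0],[-0.327,-0.286,0],[-0.368,-0.322,0],[-0.409,-0.358,0],[-0.409,-0.358,0],[-0.409,-0.358,0]],"gripper":[1,1,1,1,1,1,1,1,1,1,1,1]}'
python3 - <<'E'
from h import *
from rig import *
s=monitor.state(); p,d=read_camera("wrist"); c=calibration("wrist")
cv2.imwrite("pics/w1.png",p); np.savez("pics/w1.npz",d=d,**c); print(s['tool_pos'],s['dq'].round(3),-c['R'].T@c['t'])
E
python3 go.py 0.466 0.1447 0.1 103.6
```

```text
clock: 1.6
tool_pos: [0.4656, 0.1451, 0.2309]
eef_rot: [0.37, -3.118, -0.001]
ft_force: [-0.2, 0.4, -0.4]
opening: 0.0855
[0.46560355 0.1450775  0.23089395] [ 0.03  -0.008  0.011  0.001  0.001 -0.002] [0.40178147 0.12901616 0.37345876]
pos [0.4652 0.1456 0.2309] yaw 103.62 q [ 0.073  0.345  1.769  0.     1.03  -1.735] t 1.65
twist [0.0006, -0.0016, 0.0003] slide [-0.0007, -0.0012, 0.1309]
```

View pics/w1.png

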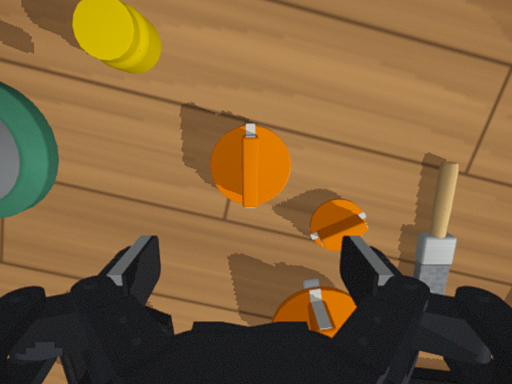

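The wrist view shows the middle lid at (251,165), its bar upright in the picture and so aligned with the tool's x. The tub is at (115,35), the small lid at (338,223) and the big one at (318,305). Now to measure precisely.

```bash
cat > lidm.py <<'E'
from h import *
def meas(f,u,v,R,z0=0.0):
    p=cv2.imread(f+".png"); n=np.load(f+".npz"); c={k:n[k] for k in n.files if k!='d'}; d=n['d']
    W=cloud(c,d); hsv=cv2.cvtColor(p,cv2.COLOR_BGR2HSV); y,x=np.mgrid[:384,:512]; near=np.hypot(x-u,y-v)<R
    o=(near&(hsv[...,0]<16)&(hsv[...,1]>190)&(W[...,2]>z0+.008)); z=W[...,2]
    cap=o&(abs(z-z0-.024)<.006); cz=np.median(z[cap])
    cs,_=cv2.findContours(o.astype(np.uint8),cv2.RETR_EXTERNAL,cv2.CHAIN_APPROX_NONE); k=max(cs,key=cv2.contourArea)[:,0]
    el=cv2.fitEllipse(k); 
    cc,r=cv2.minEnclosingCircle(ray(c,k,cz)[:,:2].astype(np.float32))
    print('cap z',cz,'enc',np.round(cc,4),round(r,4),'ellipse ctr',ray(c,[el[0]],z0+.024).round(4), 'cap mean', W[cap].mean(0).round(4))
    b=o&(z>z0+.058); bw=W[b]; rt=cv2.minAreaRect(bw[:,:2].astype(np.float32)*1000)
    _,_,vt=np.linalg.svd(bw[:,:2]-bw[:,:2].mean(0),full_matrices=False)
    print('bar z',np.median(bw[:,2]),'rect',rt,'ang',np.degrees(np.arctan(vt[0,1]/vt[0,0])))
    cs,_=cv2.findContours(b.astype(np.uint8),0,1); k=max(cs,key=cv2.contourArea)[:,0]; print('bar top ray rect',cv2.minAreaRect(ray(c,k,z0+.064)[:,:2].astype(np.float32)*1000))
E
python3 -c "
from lidm import *
meas('pics/w1',251,165,48)"
```

```text
cap z 0.02374226712445263 enc [0.4662 0.1357] 0.0466 ellipse ctr [[0.4652 0.1235 0.024 ]] cap mean [0.4673 0.1186 0.0237]
bar z 0.06293855447354596 rect ((451.6761169433594, 137.41531372070312), (100.9479751586914, 15.284001350402832), 5.564824104309082) ang 10.072096791583926
bar top ray rect ((462.89886474609375, 143.2086639404297), (70.4909896850586, 15.265828132629395), 13.230483055114746)
```

```bash
sed -i 's/>190)/>130)\&(hsv[...,2]>110)/' lidm.py
cat > snap.py <<'E'
import sys; from h import *; from rig import *
def snap(f,n="wrist"):
    c=calibration(n); p,d=read_camera(n); cv2.imwrite(f+".png",p); np.savez(f+".npz",d=d,**c); s=monitor.state(); print(s['tool_pos'].round(4),s['ft_force'].round(2),round(s['clock'],2))
if __name__=="__main__": snap("pics/"+sys.argv[1],*sys.argv[2:])
E
python3 snap.py w2; python3 -c "
from lidm import *
meas('pics/w2',251,165,48)
p=cv2.imread('pics/w2.png');h=cv2.cvtColor(p,cv2.COLOR_BGR2HSV);print(h[165,225],h[165,280],h[165,251],h[130,251])
n=np.load('pics/w2.npz');W=cloud(n,n['d']);wh=(h[...,1]<60)&(h[...,2]>150);wh[:,:235]=0;wh[:,267:]=0;wh[:110]=0;wh[215:]=0
y,x=np.where(wh);print(x.mean(),y.mean(),W[wh].mean(0))"
```

```text
[0.4652 0.146  0.231 ] [-1.61 -0.24 -0.06] 1.7
cap z 0.02370460844852459 enc [0.4689 0.1323] 0.0475 ellipse ctr [[0.4668 0.1213 0.024 ]] cap mean [0.4673 0.1177 0.0237]
bar z 0.06265595345271838 rect ((452.8497619628906, 136.41709899902344), (103.01721954345703, 15.028349876403809), 4.801997661590576) ang 9.3163712680829
bar top ray rect ((465.4619140625, 136.19049072265625), (72.58287811279297, 11.951457977294922), 5.194919109344482)
[ 15 255 168] [ 17 255 221] [ 17 255 219] [ 40   7 205]
249.6265060240964 128.85542168674698 [0.42281641 0.13385175 0.02822712]
```

```bash
sed -i 's/hsv\[...,0\]<16)/hsv[...,0]<21)/' lidm.py; python3 snap.py w3; python3 -c "
from lidm import *
meas('pics/w2',251,165,48)
meas('pics/w3',251,165,48)"
```

```text
[0.4653 0.1461 0.2311] [0.77 1.21 0.27] 1.75
cap z 0.023681391787488768 enc [0.4667 0.1423] 0.0498 ellipse ctr [[0.465  0.1437 0.024 ]] cap mean [0.463  0.1433 0.0237]
bar z 0.06346692401484502 rect ((452.1771545410156, 140.7017364501953), (103.46533966064453, 17.579309463500977), 13.167583465576172) ang 13.532607717900342
bar top ray rect ((465.0960388183594, 143.73777770996094), (75.0085220336914, 17.390213012695312), 13.181072235107422)
cap z 0.02369216605639942 enc [0.4663 0.1442] 0.0492 ellipse ctr [[0.465  0.1436 0.024 ]] cap mean [0.4629 0.1431 0.0237]
bar z 0.06354574469385348 rect ((451.5158996582031, 140.4772186279297), (102.14228820800781, 17.42618751525879), 13.618071556091309) ang 13.49352586645058
bar top ray rect ((464.6260986328125, 143.62782287597656), (73.81442260742188, 17.277408599853516), 13.675955772399902)
```

```bash
python3 go.py 0.4652 0.144 0.031 103.5
```

```text
pos [0.4653 0.1461 0.2311] yaw 103.7 q [ 0.075  0.344  1.769  0.     1.03  -1.735] t 1.75
twist [0.0004, -0.001, 0.0036] slide [0.0004, -0.0021, 0.2001]
```

```bash
python3 -m jog '{"twist":[[0,0,0.004],[0,0,0.004],[0,0,0.004],[0,0,0.004],[0,0,0.004],[0,0,0.004],[0,0,0.004]],"slide":[[0,-0.002,0.05],[0,-0.002,0.1],[0,-0.002,0.145],[0,-0.002,0.175],[0,-0.002,0.19],[0,-0.002,0.19],[0,-0.002,0.19]],"gripper":[1,1,1,1,1,1,1]}'; python3 snap.py w4
```

```text
clock: 2.62
tool_pos: [0.4675, 0.1435, 0.0423]
eef_rot: [-0.366, 3.118, -0.0]
ft_force: [0.4, -0.9, -0.7]
opening: 0.0854
[0.4677 0.1434 0.0425] [0.13 0.72 0.06] 2.67
```

View pics/w4.png

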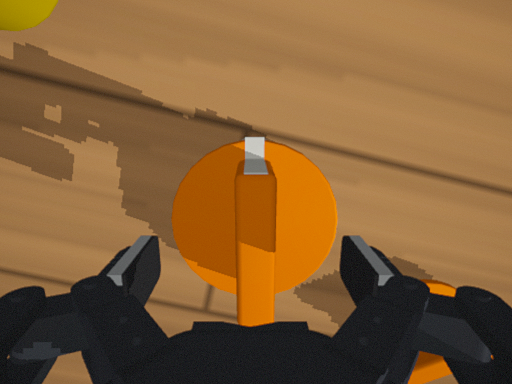

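The bar at (255,250) stands between the fingers at (135,270) and (365,270). I'll measure the lid once more from here.

```bash
python3 -c "
from lidm import *
meas('pics/w4',255,215,100)"; python3 go.py 0.4655 0.144 0.031 103.5
```

```text
cap z 0.023704262864018364 enc [0.4713 0.1463] 0.0547 ellipse ctr [[0.4659 0.1442 0.024 ]] cap mean [0.4612 0.1428 0.0237]
bar z 0.06356351554008724 rect ((445.33441162109375, 155.9690704345703), (94.9361343383789, 50.42705154418945), 13.63570499420166) ang 13.89314051777016
bar top ray rect ((460.4716491699219, 142.80465698242188), (68.30326080322266, 17.751649856567383), 13.59095287322998)
pos [0.4677 0.1434 0.0425] yaw 103.39 q [ 0.069  0.676  1.915  0.     0.548 -1.736] t 2.67
twist [-0.0004, 0.0026, -0.002] slide [0.002, 0.0011, 0.0115]
```

```bash
python3 -m jog '{"twist":[[0,0,-0.002],[0,0,-0.002],[0,0,-0.002],[0,0,-0.002],[0,0,-0.002],[0,0,-0.002],[0,0,-0.002],[0,0,-0.002],[0,0,-0.002]],"slide":[[0.002,0.001,0.006],[0.002,0.001,0.0115],[0.002,0.001,0.0115],[0.002,0.001,0.0115],[0.002,0.001,0.0115],[0.002,0.001,0.0115],[0.002,0.001,0.0115],[0.002,0.001,0.0115],[0.002,0.001,0.0115]],"gripper":[1,1,1,-1,-1,-1,-1,-1,-1]}' 70; python3 go.py 0.4655 0.144 0.17 103.5
```

```text
clock: 3.8
tool_pos: [0.4649, 0.1437, 0.0301]
eef_rot: [-0.369, 3.119, -0.0]
ft_force: [-0.6, -0.7, 3.6]
opening: 0.0177
pos [0.4649 0.1437 0.0301] yaw 103.48 q [ 0.07   0.701  1.924  0.     0.516 -1.737] t 3.8
twist [-0.0001, 0.0006, -0.0004] slide [-0.0008, 0.0002, -0.1399]
```

Gripped: opening 17.7 mm, and the lid underside is 30 mm below the TCP. I'll lift, then move to a spot where the wrist camera sees the pot.

```bash
python3 -m jog '{"twist":[[0,0,0],[0,0,0],[0,0,0],[0,0,0],[0,0,0],[0,0,0]],"slide":[[0,0,-0.02],[0,0,-0.07],[0,0,-0.13],[0,0,-0.18],[0,0,-0.18],[0,0,-0.18]],"gripper":[-1,-1,-1,-1,-1,-1]}'; python3 go.py 0.600 -0.151 0.21 106.4
```

```text
clock: 4.55
tool_pos: [0.4634, 0.1435, 0.2089]
eef_rot: [0.368, -3.118, -0.0]
ft_force: [0.0, -0.6, -2.0]
opening: 0.0172
pos [0.4634 0.1435 0.2089] yaw 103.48 q [ 0.069  0.374  1.799 -0.     0.971 -1.736] t 4.55
twist [0.0004, -0.0023, -0.051] slide [-0.0642, -0.3182, -0.0013]
```

```bash
python3 -m jog '{"twist":[[0,0,0],[0,0,0],[0,0,-0.02],[0,0,-0.05],[0,0,-0.05],[0,0,-0.05],[0,0,-0.05],[0,0,-0.05],[0,0,-0.05],[0,0,-0.05],[0,0,-0.05]],"slide":[[-0.005,-0.02,0],[-0.015,-0.065,0],[-0.025,-0.12,0],[-0.035,-0.175,0],[-0.045,-0.23,0],[-0.055,-0.275,0],[-0.06,-0.305,0],[-0.064,-0.318,0],[-0.064,-0.318,0],[-0.064,-0.318,0],[-0.064,-0.318,0]],"gripper":[-1,-1,-1,-1,-1,-1,-1,-1,-1,-1,-1]}'; python3 snap.py w5
```

```text
clock: 5.92
tool_pos: [0.6004, -0.1492, 0.2097]
eef_rot: [0.449, -3.109, -0.001]
ft_force: [0.2, 0.6, -1.3]
opening: 0.0167
[ 0.6006 -0.1494  0.21  ] [-0.34  0.2  -1.62] 5.97
```

View pics/w5.png

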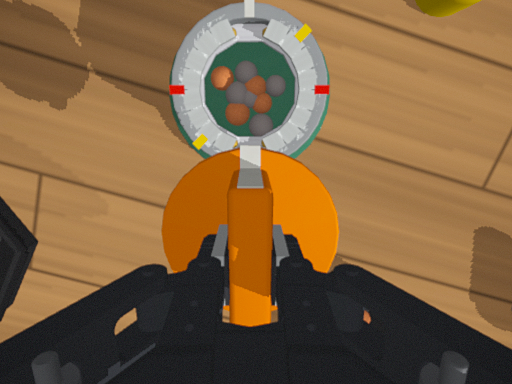

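The pot bore is centred near (249,88), with the white mark at (250,8), red at (176,89) and (322,89), and yellow at (303,33) and (200,141). The held lid's cap is centred near (250,235), pointer at (250,157).

```bash
cat > potm.py <<'E'
from h import *
from scipy.optimize import least_squares
def cfit(P):
    f=lambda q:np.hypot(P[:,0]-q[0],P[:,1]-q[1])-q[2]
    r=least_squares(f,[*P.mean(0),.05],loss='soft_l1',f_scale=.001).x; return r,np.std(f(r))
def load(f):
    p=cv2.imread(f+".png"); n=np.load(f+".npz"); c={k:n[k] for k in n.files if k!='d'}; return p,c,n['d'],cloud(c,n['d']),cv2.cvtColor(p,cv2.COLOR_BGR2HSV)
def blobs(m,c,z,tag,amin=15):
    n,l,s,ct=cv2.connectedComponentsWithStats(m.astype(np.uint8))
    out=[]
    for j in range(1,n):
        if s[j,4]>=amin: w=ray(c,[ct[j]],z)[0]; out.append(w); print(tag,s[j,4],ct[j].round(1),w.round(4))
    return out
def pot(f,u,v,R=95):
    p,c,d,W,h=load(f); y,x=np.mgrid[:384,:512]; near=(np.hypot(x-u,y-v)<R)&(W[...,2]>.08)&(W[...,2]<.115)
    H=h[...,0].astype(int)
    Y=blobs(near&(abs(H-27)<6)&(h[...,1]>150),c,.104,'yel'); Rr=blobs(near&((H<6)|(H>174))&(h[...,1]>170)&(W[...,2]>.1),c,.104,'red')
    for a in (Y,Rr):
        if len(a)==2: dd=a[0]-a[1]; print(' mid',((a[0]+a[1])/2).round(4),'ang',np.degrees(np.arctan2(dd[1],dd[0])).round(2), 'span',np.hypot(*dd[:2]).round(4))
    wm=near&(h[...,1]<15)&(h[...,2]>225)
    blobs(wm,c,.104,'whi')
    rim=(np.hypot(x-u,y-v)<R)&(abs(W[...,2]-.1039)<.004); 
    w=W[rim][:,:2]; print('rim med z',np.median(W[rim][:,2]))
    k=cv2.convexHull(w.astype(np.float32))[:,0]; print('outer hull fit',cfit(k))
E
python3 - <<'E'
from potm import *
pot('pics/w5',249,88)
p,c,d,W,h=load('pics/w5'); z=W[...,2]
o=(h[...,0]<21)&(h[...,1]>130)&(z>.16); o[:140]=0
print('cap z',np.median(z[o&(z<.21)]))
cs,_=cv2.findContours(o.astype(np.uint8),0,cv2.CHAIN_APPROX_NONE); k=max(cs,key=cv2.contourArea)[:,0]
k=k[(k[:,1]<240)&(abs(k[:,0]-250)>14)]
k=k[np.hypot(k[:,0]-250,k[:,1]-235)>75]
cz=.2097-.0301+.024; print(cfit(ray(c,k,cz)[:,:2]), len(k))
b=(h[...,1]<40)&(h[...,2]>120)&(z>.19)&(z<.22); b[:140]=0;b[190:]=0; b[:,:236]=0;b[:,265:]=0; blobs(b,c,cz,'ptr')
E
```

```text
yel 149 [302.7  32.4] [ 0.4735 -0.1466  0.104 ]
yel 111 [199.9 141.1] [ 0.5739 -0.201   0.104 ]
red 116 [176.3  89.4] [ 0.54   -0.2284  0.104 ]
red 114 [321.6  89.4] [ 0.5078 -0.1191  0.104 ]
 mid [ 0.5237 -0.1738  0.104 ] ang 151.53 span 0.1141
 mid [ 0.5239 -0.1738  0.104 ] ang -73.59 span 0.114
rim med z 0.10328592300262135
outer hull fit (array([ 0.52342551, -0.17385695,  0.06186895]), np.float64(0.000497262386333493))
cap z 0.20338375022754795
(array([ 0.60058569, -0.15059615,  0.04684305]), np.float64(0.0001832236377932972)) 231
ptr 583 [249.6 159. ] [ 0.5609 -0.1622  0.2036]
```

```bash
python3 go.py 0.5233 -0.1730 0.15 106.45
```

```text
pos [ 0.6006 -0.1494  0.21  ] yaw 106.42 q [-0.424  0.543  1.47   0.     1.129 -2.282] t 5.97
twist [0.0004, -0.0003, -0.0005] slide [0.0808, -0.0008, 0.06]
```

```bash
python3 -m jog '{"twist":[[0,0,0],[0,0,0],[0,0,0],[0,0,0],[0,0,0],[0,0,0],[0,0,0]],"slide":[[0.02,-0.001,0],[0.05,-0.001,0.01],[0.075,-0.001,0.03],[0.081,-0.001,0.05],[0.081,-0.001,0.06],[0.081,-0.001,0.06],[0.081,-0.001,0.06]],"gripper":[-1,-1,-1,-1,-1,-1,-1]}'; python3 go.py 0.5233 -0.1730 0.13 106.45; python3 snap.py t2 top;python3 snap.py s2 scene; python3 -c "
import cv2,numpy as np
a=cv2.imread('pics/s2.png')[150:280,70:220];b=cv2.imread('pics/t2.png')[150:280,310:460]
cv2.imwrite('pics/c2.png',cv2.resize(np.hstack([a,b]),None,fx=2.6,fy=2.6))"; python3 go.py 0.5233 -0.1730 0.13 106.45
```

```text
clock: 6.85
tool_pos: [0.5246, -0.1745, 0.1505]
eef_rot: [-0.447, 3.108, -0.002]
ft_force: [-0.0, -0.2, -2.0]
opening: 0.0171
pos [ 0.5246 -0.1745  0.1505] yaw 106.38 q [-0.523  0.541  1.693  0.     0.906 -2.38 ] t 6.85
twist [-0.0014, 0.0014, -0.0012] slide [0.0009, 0.0019, 0.0205]
[ 0.5246 -0.1746  0.1506] [-0.14 -0.18 -1.02] 6.9
[ 0.5244 -0.1746  0.1506] [ 0.61 -0.22 -2.03] 6.95
pos [ 0.5244 -0.1746  0.1506] yaw 106.37 q [-0.524  0.54   1.694  0.     0.905 -2.38 ] t 6.95
twist [-0.0013, 0.0013, -0.0014] slide [0.0007, 0.0019, 0.0206]
```

View pics/c2.png

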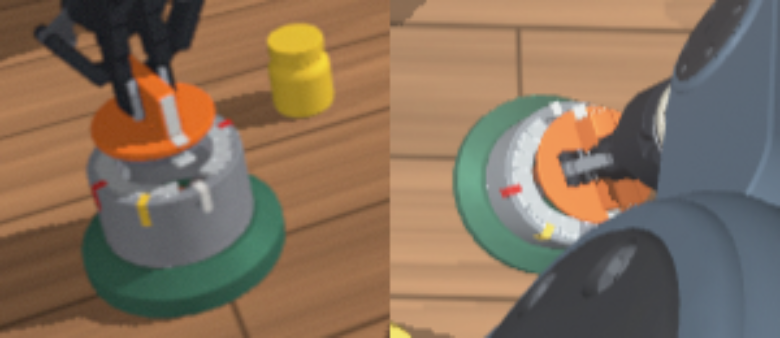

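The scene shows the held lid over the pot, with its front pointer next to the white mark. Next: a small correction and a slow descent to just above the rim.

```bash
python3 -m jog '{"twist":[[0,0,-0.001],[0,0,-0.001],[0,0,-0.001],[0,0,-0.001]],"slide":[[0.001,0.002,0.004],[0.001,0.002,0.008],[0.001,0.002,0.012],[0.001,0.002,0.012]],"gripper":[-1,-1,-1,-1]}'; python3 snap.py w6; python3 go.py 0.5233 -0.1730 0.121 106.45
```

```text
clock: 7.45
tool_pos: [0.5217, -0.1727, 0.1373]
eef_rot: [0.448, -3.109, -0.001]
ft_force: [-0.6, -0.5, -1.6]
opening: 0.0169
[ 0.5219 -0.1728  0.1375] [ 0.21  0.09 -1.79] 7.5
pos [ 0.5219 -0.1728  0.1375] yaw 106.4 q [-0.523  0.558  1.709 -0.     0.875 -2.38 ] t 7.5
twist [0.0004, -0.0004, -0.0009] slide [-0.0013, -0.0006, 0.0165]
```

View pics/w6.png

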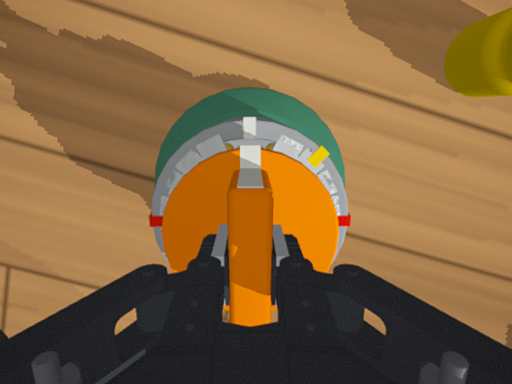

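The pointer at (250,157) lines up with the white mark at (249,125). The red marks at (156,221) and (345,221) are symmetric about the lid. One numeric check before descending.

Run:
```python
from potm import *
for f,tz in (('pics/w5',.21),('pics/w6',.1375)):
    p,c,d,W,h=load(f); z=W[...,2]; H=h[...,0].astype(int)
    a=blobs(((H<5)|(H>174))&(h[...,1]>170)&(z>.095)&(z<.112),c,.104,'red',60)
    if len(a)==2: print(' mid',((a[0]+a[1])/2).round(4))
    o=(H<21)&(h[...,1]>130)&(z>tz-.02); o[:140]=0
    cs,_=cv2.findContours(o.astype(np.uint8),0,cv2.CHAIN_APPROX_NONE); k=max(cs,key=cv2.contourArea)[:,0]
    k=k[(k[:,1]<235)&(abs(k[:,0]-250)>16)]; k=k[np.hypot(k[:,0]-250,k[:,1]-235)>75]
    P=ray(c,k,tz-.0061)[:,:2]; print(cfit(P))
    r=least_squares(lambda q:np.hypot(P[:,0]-q[0],P[:,1]-q[1])-.048,P.mean(0)).x; print('lid fixed r',r.round(4))
```

```text
red 115 [176.3  89.5] [ 0.54   -0.2284  0.104 ]
red 114 [321.6  89.4] [ 0.5078 -0.1191  0.104 ]
 mid [ 0.5239 -0.1737  0.104 ]
(array([ 0.60047697, -0.15062643,  0.04676325]), np.float64(0.0001860296268477158))
lid fixed r [ 0.6021 -0.1502]
red 124 [155.5 220.4] [ 0.54   -0.2298  0.104 ]
red 109 [343.9 220.4] [ 0.5069 -0.1173  0.104 ]
 mid [ 0.5234 -0.1736  0.104 ]
(array([ 0.52174933, -0.17405247,  0.0466024 ]), np.float64(0.00020708578621651927))
lid fixed r [ 0.5235 -0.1735]
```

Lid axis (0.5235,-0.1735) against pot axis (0.5234,-0.1736), so I'll descend straight down.

```bash
python3 -m jog '{"twist":[[0,0,0],[0,0,0],[0,0,0],[0,0,0],[0,0,0]],"slide":[[0,0,0.003],[0,0,0.006],[0,0,0.009],[0,0,0.01],[0,0,0.01]],"gripper":[-1,-1,-1,-1,-1]}'; python3 go.py 0.5233 -0.1730 0.120 106.45
```

```text
clock: 8.12
tool_pos: [0.522, -0.1728, 0.1277]
eef_rot: [0.448, -3.109, -0.0]
ft_force: [-0.7, 0.4, -2.5]
opening: 0.0174
pos [ 0.522  -0.1728  0.1277] yaw 106.39 q [-0.523  0.573  1.716 -0.     0.852 -2.38 ] t 8.12
twist [0.0001, -0.0001, -0.001] slide [-0.0012, -0.0005, 0.0077]
```

```bash
python3 -m jog '{"twist":[[0,0,0],[0,0,0],[0,0,0],[0,0,0]],"slide":[[0,0,0.003],[0,0,0.006],[0,0,0.0075],[0,0,0.0075]],"gripper":[-1,-1,-1,-1]}'; python3 go.py 0.5233 -0.1730 0.120 106.45
```

```text
clock: 8.62
tool_pos: [0.522, -0.1728, 0.1202]
eef_rot: [0.448, -3.109, -0.0]
ft_force: [0.2, -0.2, -2.0]
opening: 0.017
pos [ 0.522  -0.1728  0.1202] yaw 106.4 q [-0.523  0.585  1.721 -0.     0.835 -2.38 ] t 8.62
twist [0.0, -0.0, -0.0009] slide [-0.0012, -0.0005, 0.0002]
```

```bash
python3 -m jog '{"twist":[[0,0,0],[0,0,0],[0,0,0]],"slide":[[0,0,0.0007],[0,0,0.0012],[0,0,0.0012]],"gripper":[-1,-1,-1]}'; python3 go.py 0.5233 -0.1730 0.120 106.45;  python3 snap.py s3 scene; python3 -c "
import cv2
cv2.imwrite('pics/c3.png',cv2.resize(cv2.imread('pics/s3.png')[150:280,70:220],None,fx=4,fy=4,interpolation=2))"
```

```text
clock: 9.0
tool_pos: [0.5222, -0.1729, 0.12]
eef_rot: [-0.448, 3.109, -0.001]
ft_force: [-2.4, 1.0, 4.6]
opening: 0.0173
pos [ 0.5222 -0.1729  0.12  ] yaw 106.4 q [-0.523  0.585  1.722 -0.     0.834 -2.38 ] t 9.0
twist [-0.0005, 0.0004, -0.0008] slide [-0.0011, -0.0004, 0.0]
[ 0.5221 -0.1728  0.12  ] [-1.53  1.15  5.08] 9.05
```

View pics/c3.png

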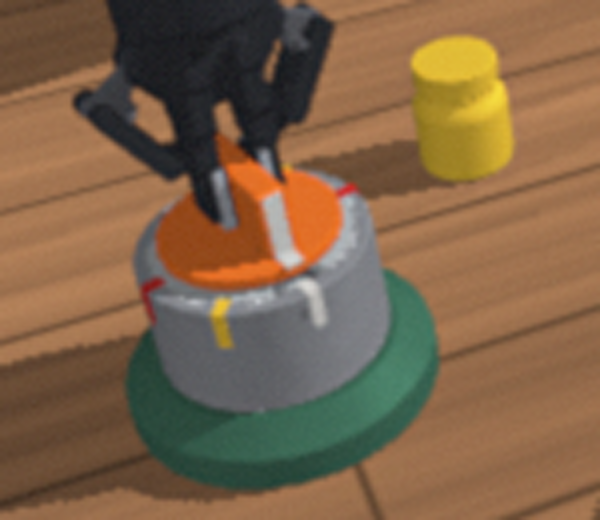

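Seated: the TCP stopped at z 0.120 with about 6 N upward, and the cap stands just above the rim with its pointer at the white mark. Twisting clockwise now (positive about tool z, which points down).

```bash
python3 -m jog '{"twist":[[0,0,0.06],[0,0,0.14],[0,0,0.22],[0,0,0.3],[0,0,0.38],[0,0,0.38]],"slide":[[0,0,0],[0,0,0],[0,0,0],[0,0,0],[0,0,0],[0,0,0]],"gripper":[-1,-1,-1,-1,-1,-1]}' 80; python3 -c "
from rig import *;s=monitor.state();print(s['wrist_torque'].round(3),s['ft_force'].round(1))"; python3 go.py 0.5233 -0.1730 0.120 61.45; python3 snap.py w7
```

```text
clock: 9.8
tool_pos: [0.522, -0.1725, 0.12]
eef_rot: [0.148, 3.138, 0.0]
ft_force: [-1.5, 1.7, 5.7]
opening: 0.0169
[0.293 0.269 0.106] [-1.5  1.7  5.7]
pos [ 0.522  -0.1725  0.12  ] yaw 84.61 q [-5.230e-01  5.850e-01  1.722e+00  1.000e-03  8.340e-01 -2.000e+00] t 9.8
twist [0.0004, 0.0003, 0.4042] slide [-0.0013, -0.0004, 0.0]
[ 0.5221 -0.1725  0.12  ] [-1.92  1.25  5.43] 9.85
```

View pics/w7.png

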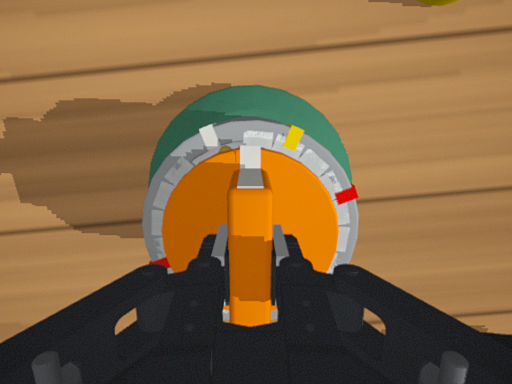

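The lid follows: its pointer at (250,157) stands about half-way between white (209,137) and yellow (294,138). Carrying on to yellow.

```bash
python3 -m jog '{"twist":[[0,0,0.08],[0,0,0.16],[0,0,0.24],[0,0,0.32],[0,0,0.38],[0,0,0.405],[0,0,0.405],[0,0,0.405]],"slide":[[0,0,0],[0,0,0],[0,0,0],[0,0,0],[0,0,0],[0,0,0],[0,0,0],[0,0,0]],"gripper":[-1,-1,-1,-1,-1,-1,-1,-1]}'; python3 -c "
from rig import *;s=monitor.state();print(s['wrist_torque'].round(3),s['ft_force'].round(1))"; python3 go.py 0.5233 -0.1730 0.120 61.45; python3 snap.py w8; python3 snap.py s4 scene; python3 snap.py t4 top
python3 - <<'E'
from potm import *
p,c,d,W,h=load('pics/w8'); z=W[...,2]; H=h[...,0].astype(int)
a=blobs(((H<5)|(H>174))&(h[...,1]>170)&(z>.095)&(z<.112),c,.104,'red',30)
y=blobs((abs(H-27)<6)&(h[...,1]>150)&(z>.08)&(z<.112),c,.104,'yel',30)
b=(h[...,1]<40)&(h[...,2]>120)&(z>.10); b[:140]=0;b[171:]=0;b[:,:236]=0;b[:,266:]=0
q=blobs(b,c,.114,'ptr')
C=np.array([.5235,-.1737]); an=lambda v:np.degrees(np.arctan2(*(v[:2]-C)[::-1]))
print([round(an(v),2) for v in y+q])
o=(H<21)&(h[...,1]>130)&(z>.13); yy,xx=np.where(o); 
bw=W[o]; _,_,vt=np.linalg.svd(bw[:,:2]-bw[:,:2].mean(0),full_matrices=False);print('bar',np.degrees(np.arctan(vt[0,1]/vt[0,0])), len(bw))
s=cv2.imread('pics/s4.png')[150:280,70:220]
cv2.imwrite('pics/c4.png',np.hstack([p,cv2.resize(s,(286,384),interpolation=2)]))
E
```

```text
clock: 10.85
tool_pos: [0.5221, -0.172, 0.12]
eef_rot: [0.775, 3.044, 0.002]
ft_force: [-2.0, 3.2, 5.0]
opening: 0.017
[0.587 0.149 0.088] [-2.   3.2  5. ]
pos [ 0.5221 -0.172   0.12  ] yaw 61.43 q [-5.220e-01  5.850e-01  1.722e+00  1.000e-03  8.340e-01 -1.595e+00] t 10.85
twist [0.0011, -0.0, -0.0003] slide [-0.0015, -0.0003, 0.0]
[ 0.5221 -0.172   0.12  ] [-0.64  3.34  6.02] 10.9
[ 0.5221 -0.172   0.12  ] [-1.37  3.22  5.81] 10.95
[ 0.5222 -0.172   0.12  ] [-1.36  2.    5.76] 11.0
red 259 [325.7 160.4] [ 0.5074 -0.1189  0.104 ]
yel 314 [249.9 128.4] [ 0.4734 -0.1463  0.104 ]
ptr 683 [249.8 154. ] [ 0.4838 -0.152   0.114 ]
[np.float64(151.33), np.float64(151.37)]
bar -28.84592238091534 6887
```

View pics/c4.png

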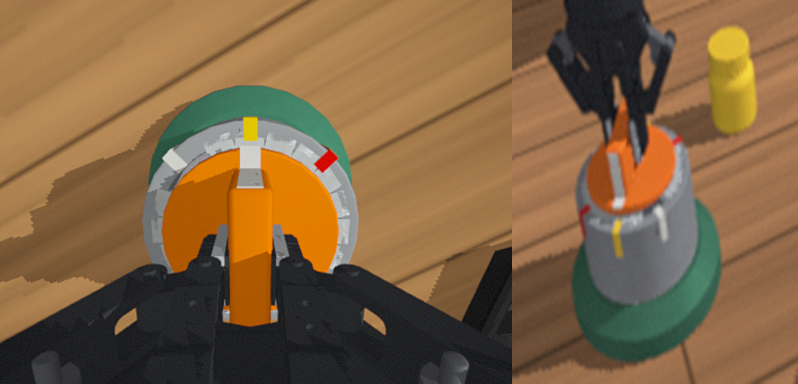

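The pointer (250,154) points straight at the yellow mark (250,128): 151.4° against 151.3°. The carrier may lag by up to its 0.05 rad play, so I'll add a hair (0.015 rad), hold still and check again.

```bash
python3 -m jog '{"twist":[[0,0,0.015],[0,0,0.015],[0,0,0.015],[0,0,0.015],[0,0,0.015],[0,0,0.015],[0,0,0.015],[0,0,0.015]],"slide":[[0,0,0],[0,0,0],[0,0,0],[0,0,0],[0,0,0],[0,0,0],[0,0,0],[0,0,0]],"gripper":[-1,-1,-1,-1,-1,-1,-1,-1]}'; python3 snap.py w9; python3 go.py 0.5233 -0.1730 0.120 61.45;python3 - <<'E'
from potm import *
p,c,d,W,h=load('pics/w9'); z=W[...,2]; H=h[...,0].astype(int)
y=blobs((abs(H-27)<6)&(h[...,1]>150)&(z>.08)&(z<.112),c,.104,'yel',30)
b=(h[...,1]<40)&(h[...,2]>120)&(z>.10); b[:140]=0;b[171:]=0;b[:,:236]=0;b[:,266:]=0
q=blobs(b,c,.114,'ptr'); C=np.array([.5235,-.1737]); print([round(np.degrees(np.arctan2(*(v[:2]-C)[::-1])),2) for v in y+q])
E
python3 -c "
from rig import *;s=monitor.state();print(s['dq'].round(4),s['ft_force'].round(1),s['opening'])"
```

```text
clock: 12.0
tool_pos: [0.5222, -0.172, 0.12]
eef_rot: [0.798, 3.038, 0.002]
ft_force: [-1.2, 3.0, 6.0]
opening: 0.0171
[ 0.5221 -0.172   0.12  ] [-1.25  2.94  5.6 ] 12.05
pos [ 0.5221 -0.172   0.12  ] yaw 60.57 q [-0.522  0.585  1.722  0.002  0.834 -1.58 ] t 12.05
twist [0.0011, -0.0, -0.0153] slide [-0.0015, -0.0003, 0.0]
yel 305 [248.2 128.3] [ 0.4734 -0.1463  0.104 ]
ptr 678 [249.8 154. ] [ 0.4841 -0.1514  0.114 ]
[np.float64(151.38), np.float64(150.53)]
[ 0.0003  0.0002  0.0005 -0.0003  0.0001 -0.0001] [-1.2  2.9  5.6] 0.017111173191764452
```

View pics/w9.png

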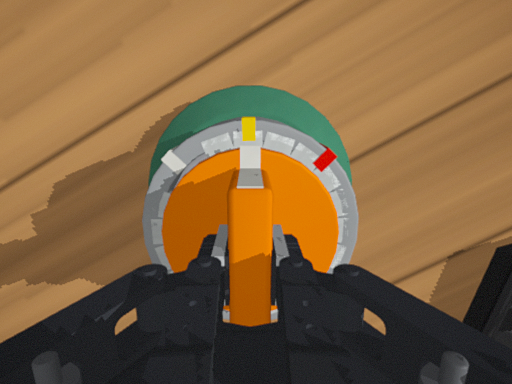

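The pointer (250,154) is at the yellow mark (248,128), within 0.9°, and the arm is at rest with the grip held. Handing in.

```bash
python3 -c "
from rig import *
print(close_job())"
```

```text
the job is handed in; nothing more can be done
None
```

The middle-sized lid (cap radius 48 mm) is on the pot, turned clockwise to the yellow marks. I handed the job in at about 12 s, still gripping the lid, with the grip force set to 80 N.

- **Seating:** before going down, the lid's axis was within about 0.2 mm of the pot's. It dropped until the underside was at 90 mm, where about 6 N of upward force showed it had reached the seat.
- **Angle:** after the main twist the pointer matched the yellow mark to 0.05°. I then added 0.015 rad to offset the carrier's play. The last check showed the pointer 0.85° past yellow, about 0.80 rad in all and well short of the lock balls at 0.95.
- **Holding:** the arm was at rest at hand-in and the finger opening was steady at 17 mm.
- **Not checked directly:** I couldn't read the carrier's own angle; from the stated play it should be between 0.75 and 0.80 rad. The mould, tub and brush were never approached, but I didn't measure them again at the end.
- **Small disagreement:** fitting the held lid's circle freely gave a radius of 46.8 mm instead of 48, so I used the known radius to find its centre.

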